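Bring the pepper mill to the front of the spice carousel

ROBOT

A 6-joint arm with a two-finger parallel gripper is mounted at the origin on a cart in front of the work surface, level with it; the furniture and walls round the work are solid. World frame = base frame: x ahead of the robot, y to its left, z up, the work surface at z = 0. Lengths are in m, angles in rad, forces in N, time in s.
With the tool pointing down it reaches from about 0.375 to 0.9 m from the base axis. Payload 3.1 kg.
Tool frame: the origin (TCP) lies midway between the tips of the shut fingers; the grasp point (between the pads) lies env.grip_depth behind it (env.grip_depth is the distance from the TCP to the grasp point, in m); z points along the fingers, y is the line along which they close (so a half turn about z gives the same grasp; the last joint's range is limited). The gripper opens to 85 mm and grips with 20 to 120 N. Pads are 22 mm wide; open, the fingers measure 114 mm over their backs; the gripper's body (76 mm by 85 mm) begins 54 mm behind the grasp point. The pads swing forward as they close: fully open they stand 13 mm farther back than shut.
Start: joints at [-1.367, 0.527, 1.433, -0, 1.181, -0.178], TCP at [0.233, -0.58, 0.231] pointing down, gripper open.
Joint ranges: [-3.08, 3.08], [-0.75, 2.2], [0.22, 2.44], [-1.43, 4.57], [0, 2.65], [-2.85, 2.85]. Speed limits (rad/s): [2.79, 2.79, 3.14, 3.14, 3.14, 3.14].

INTERFACE

Orientations are given as a 3x3 rotation matrix whose columns are the frame's x, y, z axes.
In Python, from bench import status, viewer, env gives the robot as it stands.
- The arm moves only by the shell command python3 -m pendant 'ROWS' [FORCE]. ROWS is JSON, a list of rows, each a list of 7 numbers: the shift along the tool's x, y, z in m, then the turn, a rotation vector about the tool's x, y, z in degrees, then the closure, from 0 (fully open) to 1 (shut). In form: [[x, y, z, wx, wy, wz, fingers], ...]. A call has 1 to 20 rows; each row shifts and turns the commanded pose from where the row before left it, along the tool's axes as they then stand; what a row does not reach is not made up. A row lasts 1/12 s, in which the tool goes at most 41.7 mm and 7.16 degrees, less where a joint would pass 70% of its speed; a pose out of reach is approached as far as the arm can. A call with a gripper value outside its range is refused whole. The fingers move at their own pace and stop on an object; FORCE is the grip in N (left out, the last holds). Time passes only in rows, so rows that do not move let the fingers close. It gives the time, the measured TCP pose, the force, the opening and the grip force at its end, in the units of the state.
- status.sense(): the state, without advancing time (a new reading comes with each control period).
- viewer.read_camera(name): name is "side" or "top"; returns a dict with "color" (384x512x3 uint8, red, green, blue), "z_map" (384x512 float32, m along the optical axis (not along the pixel's ray), 0 where there is no reading), "fx", "fy", "cx", "cy" (pixels), "rvec" (rotation vector, rad) and "tvec" (3), from world to camera coordinates, as OpenCV has them. Camera axes: x right, y down, z forward; pixel columns grow to the right and rows downward; lengths in m; the calibration is good to about 2 mm. A picture is of the moment at which its call begins.
- env.finish_job(): hands the job in; it is judged then, once.
The state is a dict: "time_s": time; "q": joint angles; "joint_velocities": joint speeds; "joint_efforts": joint torques, N m; "tcp_pos": TCP position; "tool_rot": TCP orientation; "contact_force": force on the tool from outside, world axes, zero at the start; "wrist_torque": the same for the moment, N m; "finger_gap": finger opening in m; "finger_force": force on a finger pad.
Only numpy, scipy, OpenCV 4.12 (cv2) and the standard library are available. Lean on these libraries where they do the work, as an engineer would, in place of code of your own. Each camera call takes 0.05 s, during which the arm holds its last target. There are 200 camera calls.

TASK

Turn the spice carousel by pushing the scalloped rim of its platter with the fingertips, without whirling it, until the wooden pepper mill stands in the middle of the front, the side where the steel rail is open, and leave it at rest there. Do not touch, lift or upset the mill, the salt shaker or the spice jars that ride on the platter, and leave the glass and the cup beside it where they are.

Things in the scene. Friction and masses are not known exactly. Their poses are not given: they have to be found in the camera images.
- carousel: fixed part of the carousel: dark wooden base disc, 346 mm diameter, 10 mm thick, with a steel rail round its back half (7 mm rod on a 166 mm radius, centre line 74 mm above the worktop, on five posts; the end posts stand straight left and right of the axis). Origin at the centre of its underside, on the turning axis; z up. -x points to the middle of the open front; the rail is at x > 0
- front_place (a point): the point on the fixed carousel, 70 mm from the axis towards the middle of the open front, 43 mm above the worktop, where the pepper mill's foot has to come to stand
- platter: turning platter, z 20 to 42 mm, cork inlay to 43. Origin on its vertical axis at worktop height; z up. Rim: ten lobes at 0, 36, 72.. deg from its x axis, crest radius 155 mm, 31 mm wide at radius 146; between them, at 18, 54.. deg, finger hollows to radius 130, 60 mm wide at 146, open down to the base disc. Turns endlessly both ways, 1 N at the rim, and stops almost at once when not pushed
- pepper_mill: the brown wooden pepper mill, 58 mm diameter, 170 mm tall, loose on the platter, its axis 70 mm from the turning axis; origin at the centre of its underside, z up
- salt_shaker: glass salt shaker with grey cap, 44 mm diameter, 90 mm tall, loose on the platter; origin at the centre of its underside, z up. The mill, the shaker and the three jars stand 72 degrees apart, 70 mm from the turning axis, in any order
- spice_0: green-capped glass spice jar, 46 mm diameter, 106 mm tall, loose on the platter; origin at the centre of its underside, z up; brown label
- spice_1: green-capped glass spice jar, 46 mm diameter, 106 mm tall, loose on the platter; origin at the centre of its underside, z up; white and blue label
- spice_2: green-capped glass spice jar, 46 mm diameter, 106 mm tall, loose on the platter; origin at the centre of its underside, z up; white and blue label
- glass: clear glass tumbler, 71 mm diameter, 88 mm tall, on the worktop to the right of the carousel; origin at the centre of its underside
- cup: speckled cream and dark blue cup without handle, 70 mm diameter, 78 mm tall, on the worktop to the left; origin at the centre of its underside
Things that resemble listed ones, but are neither listed nor needed, are in the scene too. Leave any purple look-alike of the spice_1 alone. What is shaped like the spice_2 but purple is not meant.

How it is judged:
On the way:
1. the fingers push the platter (contact force between the fingers and platter above 0.2 N), for 0.02 s.
At the end, for the whole second after the job is handed in: The pepper mill's axis is within 17 mm of the front place (about 14 degrees either way), the platter is at rest, all five items stand upright on the platter within 90 mm of its axis, and the glass and the cup are within 15 mm of where they stood (horizontal distance between pepper_mill and front_place below 0.017 m and angular speed of platter below 0.05 rad/s and angle between each of pepper_mill, salt_shaker, spice_0, spice_1, spice_2's own z axis and vertical below 0.05 rad and height (world z) of pepper_mill between 0.038 and 0.048 m and horizontal distance between each of pepper_mill, salt_shaker, spice_0, spice_1, spice_2 and platter below 0.09 m and linear speed of each of pepper_mill, salt_shaker, spice_0, spice_1, spice_2 below 0.02 m/s and height (world z) of salt_shaker between 0.038 and 0.048 m and height (world z) of spice_0 between 0.038 and 0.048 m and height (world z) of spice_1 between 0.038 and 0.048 m and height (world z) of spice_2 between 0.038 and 0.048 m and distance of each of glass, cup from where it was at the start of the episode below 0.015 m); the robot touches nothing.
It fails at once if the robot touches an item on the platter (more than 1 N) (contact force between any of the fingers, the arm and pepper_mill above 1 N or contact force between any of the fingers, the arm and salt_shaker above 1 N or contact force between any of the fingers, the arm and spice_0 above 1 N or contact force between any of the fingers, the arm and spice_1 above 1 N or contact force between any of the fingers, the arm and spice_2 above 1 N).
It fails at once if an item on the platter is lifted by more than 8 mm or tips by more than 0.25 rad (height (world z) of any of pepper_mill, salt_shaker, spice_0, spice_1, spice_2 above 0.051 m or angle between any of pepper_mill, salt_shaker, spice_0, spice_1, spice_2's own z axis and vertical above 0.25 rad).
It fails at once if the platter is whirled faster than 3 rad/s (angular speed of platter above 3 rad/s).
It fails at once if the glass or the cup is moved by more than 15 mm (distance of any of glass, cup from where it was at the start of the episode above 0.015 m).
It also fails if it takes over 58 s, if anything falls off the work surface, if the arm or the gripper's body presses on something with over 40 N, if the wrist force passes 120 N, or if a joint passes its speed limit or range.

## Working session

There is one attempt and no reset: what is moved stays moved. The work goes in short steps, Python scripts to look and compute and a shell command to move; the robot and the scene stay as the last step left them, time stands still between calls to the robot, and variables do not carry over. Pictures are saved under pics/ and viewed, at most 10 in all, crops included, and the job is handed in when it is done.

```bash
mkdir -p pics; cat > h.py <<'E'
import numpy as np, cv2
from bench import status, viewer, env
def shot(n,f):
    d=viewer.read_camera(n); cv2.imwrite('pics/'+f,cv2.resize(d['color'][...,::-1],(800,600),interpolation=cv2.INTER_CUBIC)); np.savez('pics/'+f[:-4]+'.npz',**d); return d
def world(d,u,v,z=None):  # 512-px coordinates; z: intersect plane, else depth
    R=cv2.Rodrigues(np.array(d['rvec'],float))[0]; t=np.array(d['tvec'],float).ravel()
    r=np.array([(u-d['cx'])/d['fx'],(v-d['cy'])/d['fy'],1.]); c=-R.T@t; w=R.T@r
    s=(z-c[2])/w[2] if z is not None else d['z_map'][int(round(v)),int(round(u))]
    return c+s*w
E
python3 - <<'E'
from h import *
shot('top','t0.png');shot('side','s0.png')
s=status.sense();print(s['time_s'],s['tcp_pos'],s['tool_rot'],s['contact_force'],env.grip_depth)
E
```

```text
0.1 [ 0.23332864 -0.57913209  0.23044039] [[ 9.27620296e-01  3.73524315e-01 -4.15123212e-04]
 [ 3.73524412e-01 -9.27618448e-01  1.87838289e-03]
 [ 3.16545733e-04 -1.89748475e-03 -9.99998150e-01]] [ 0.05321428  0.61986313 -0.33011384] 0.0187
```

View pics/t0.png

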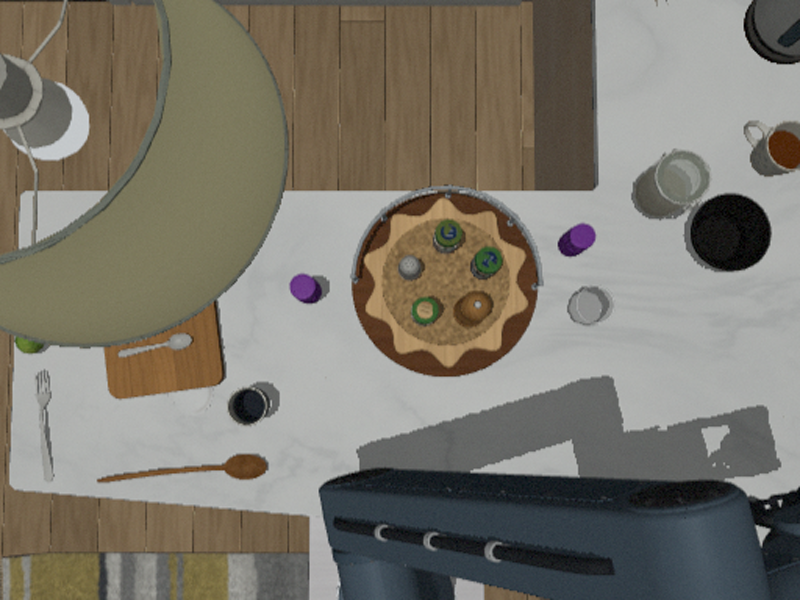

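View pics/s0.png

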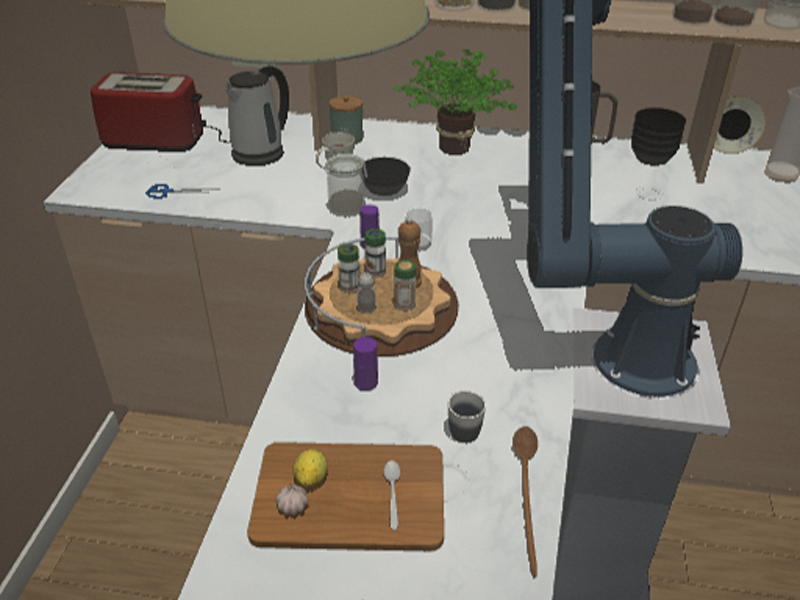

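The top view shows the carousel axis near (446,283), with the rail open at the bottom and its ends at about (355,282) and (541,285). The mill is front right at (472,308), the glass at (590,305), the cup at (248,405), and purple decoys at (305,288) and (577,240). Next I compute the geometry.

```bash
python3 - <<'E'
from h import *
d=dict(np.load('pics/t0.npz'))
d={k:(v if v.ndim else float(v)) for k,v in d.items()}
R=cv2.Rodrigues(d['rvec'])[0];cam=-R.T@d['tvec'];print('cam',cam)
vv,uu=np.mgrid[:384,:512]
rays=np.stack([(uu-d['cx'])/d['fx'],(vv-d['cy'])/d['fy'],np.ones_like(uu)],-1)
P=cam+(rays*d['z_map'][...,None])@R
def W(u,v,z):return world(d,u*.64,v*.64,z)
L,Rr=W(355,282,.074),W(541,285,.074);print('rail',L,Rr,(L+Rr)/2,np.linalg.norm(L-Rr))
c0=(L+Rr)[:2]/2
z=P[...,2];x=P[...,0];y=P[...,1];r=np.hypot(x-c0[0],y-c0[1])
col=d['color'].astype(int)
def circ(x,y):
    A=np.c_[x,y,np.ones(len(x))];s=np.linalg.lstsq(A,x*x+y*y,rcond=None)[0];c=s[:2]/2;return c,np.sqrt(s[2]+c@c)
# platter: height band
m=((z>.03)&(z<.05)&(r<.17));print('platter n',m.sum(),'zmed',np.median(z[m]))
from scipy.optimize import least_squares
# base disc
b=((z>.004)&(z<.016)&(r<.2));cs=cv2.convexHull(np.c_[x[b|m],y[b|m]].astype(np.float32))
print('base enclosing',cv2.minEnclosingCircle(np.c_[x[b],y[b]].astype(np.float32)))
print('platter enclosing',cv2.minEnclosingCircle(np.c_[x[m],y[m]].astype(np.float32)))
c=np.array(cv2.minEnclosingCircle(np.c_[x[m],y[m]].astype(np.float32))[0])
# lobe phase: outline radius vs angle
a=np.arctan2(y-c[1],x-c[0]);rr=np.hypot(x-c[0],y-c[1])
sel=m&(rr>.13)&(rr<.16)
ph=np.angle(np.exp(10j*a[sel]).sum())/10;print('lobe phase deg mod36',np.degrees(ph))
for n,u,v,h in [('mill knob',477,304,.17+.043),('salt',410,264,.133),('j0',427,308,.149),('j1',448,232,.149),('j2',488,259,.149)]:
    p=W(u,v,h);q=p[:2]-c;print(n,p,np.hypot(*q),np.degrees(np.arctan2(q[1],q[0])), 'depthz',z[int(v*.64),int(u*.64)])
for n,u,v,h in [('glass',592,303,.088),('cup',248,405,.078),('pu1',305,286,.106),('pu2',580,236,.106)]: print(n,W(u,v,h))
for u,v in [(270,150),(200,300)]: print('lamp',P[int(v*.64),int(u*.64)])
E
```

```text
cam [ 0.42466083 -0.0119585   1.41053332]
rail [0.56744466 0.07236593 0.074     ] [ 0.562417   -0.25665679  0.074     ] [ 0.56493083 -0.09214543  0.074     ] 0.3290611263946053
platter n 6108 zmed 0.043259119961280845
base enclosing ((0.5652859807014465, -0.09231302887201309), 0.1998828947544098)
platter enclosing ((0.571204423904419, -0.09022345393896103), 0.1651158183813095)
lobe phase deg mod36 1.8178918192315392
mill knob [ 0.51779485 -0.12955816  0.213     ] 0.06633099700520138 -143.62935877439054 depthz 0.21186016052217305
salt [ 0.59187739 -0.02434206  0.133     ] 0.06904874843135833 72.57862921382437 depthz 0.13279128552763342
j0 [ 0.51601638 -0.05251208  0.149     ] 0.06684211055310169 145.65422589464342 depthz 0.14859891590579255
j1 [ 0.64392212 -0.08795027  0.149     ] 0.07275321469098402 1.7905025601117912 depthz 0.14851049793580806
j2 [ 0.59833751 -0.15474533  0.149     ] 0.06999483078843376 -67.1920131741207 depthz 0.14845698095161963
glass [ 0.52944709 -0.34283892  0.088     ]
cup [0.35148033 0.25727545 0.078     ]
pu1 [0.55700748 0.15657817 0.106     ]
pu2 [ 0.64462234 -0.31957992  0.106     ]
lamp [0.60005239 0.09878434 0.79429128]
lamp [0.47741672 0.15867619 0.77296855]
```

```bash
python3 -m pendant '[[0,0,0,0,0,-6.8,1],[0,0,0,0,0,-6.8,1],[0,0,0,0,0,-6.8,1],[0,0,0,0,0,-6.8,1],[0,0,0,0,0,-6.8,1],[0.03,0,0,0,0,0,1],[0.035,0,0,0,0,0,1],[0.035,0,0,0,0,0,1],[0.035,0,0,0,0,0,1],[0.035,0,0,0,0,0,1],[0.035,0,0,0,0,0,1],[0.035,0,0,0,0,0,1],[0.035,0,0,0,0,0,1],[0.035,0,0,0,0,0,1],[0.035,0,0,0,0,0,1],[0.035,0,0,0,0,0,1],[0.035,0,0,0,0,0,1],[0.032,0.005,0,0,0,0,1],[0,0,0,0,6,0,1],[0,0,0,0,6,0,1]]'
python3 -m pendant '[[0,0,0,0,0,0,1],[0,0,0,0,0,0,1]]'
python3 - <<'E'
from h import *
s=status.sense();print(s['tcp_pos'],s['tool_rot'],s['finger_gap'])
R=s['tool_rot'];print('up in tool',R[2], 'delta', np.array(R).T@(np.array([.488,-.212,.10])-s['tcp_pos']))
shot('top','t1.png')
E
```

```text
time_s: 1.77
tcp_pos: [0.491, -0.207, 0.2317]
tool_rot: [[0.538, 0.835, 0.119], [0.816, -0.551, 0.176], [0.212, 0.002, -0.977]]
contact_force: [0.3, -0.5, -0.2]
finger_gap: 0.0002
finger_force: 0.0
time_s: 1.93
tcp_pos: [0.4873, -0.2127, 0.2308]
tool_rot: [[0.55, 0.827, 0.115], [0.809, -0.562, 0.172], [0.207, -0.002, -0.978]]
contact_force: [-0.2, 0.3, 0.6]
finger_gap: 0.0002
finger_force: 0.0
[ 0.48731872 -0.21273073  0.23077431] [[ 0.5500169   0.82722559  0.11480085]
 [ 0.8091685  -0.5618675   0.17190481]
 [ 0.20670692 -0.00165732 -0.9784015 ]] 0.0001840552073446514
up in tool [ 0.20670692 -0.00165732 -0.9784015 ] delta [-0.02606595  0.00036973  0.12815361]
```

View pics/t1.png

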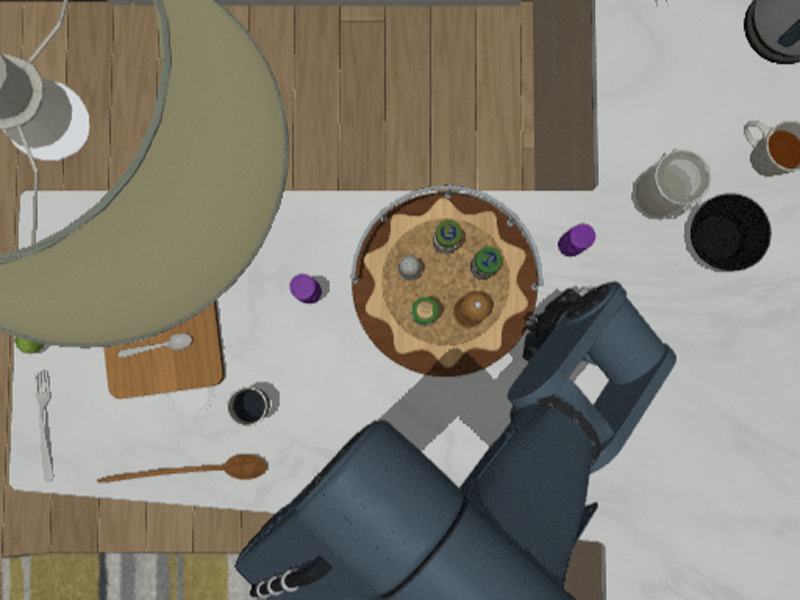

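The arm hovers right-front of the carousel and hides the glass. Before I descend, I enlarge the first picture to check the hollow angle.

```bash
python3 - <<'E'
from h import *
d=dict(np.load('pics/t0.npz'));c=np.array([.571,-.0905,.043])
im=cv2.resize(d['color'][110:250,215:355,::-1],(600,600),interpolation=cv2.INTER_CUBIC);k=600/140
for a in np.arange(1.8,360,36):
  for rr,q in ((.155,a),(.130,a+18)):
    p=c+rr*np.array([np.cos(np.radians(q)),np.sin(np.radians(q)),0])
    o=cv2.projectPoints(p[None],d['rvec'],d['tvec'],np.array([[d['fx'],0,d['cx']],[0,d['fy'],d['cy']],[0,0,1.]]),None)[0].ravel()
    cv2.circle(im,tuple(int(v) for v in ((o-[215,110]+.5)*k)),4,(0,0,255) if rr>.14 else (255,0,0),-1)
cv2.imwrite('pics/c0.png',im)
E
```

```text
(no output)
```

View pics/c0.png

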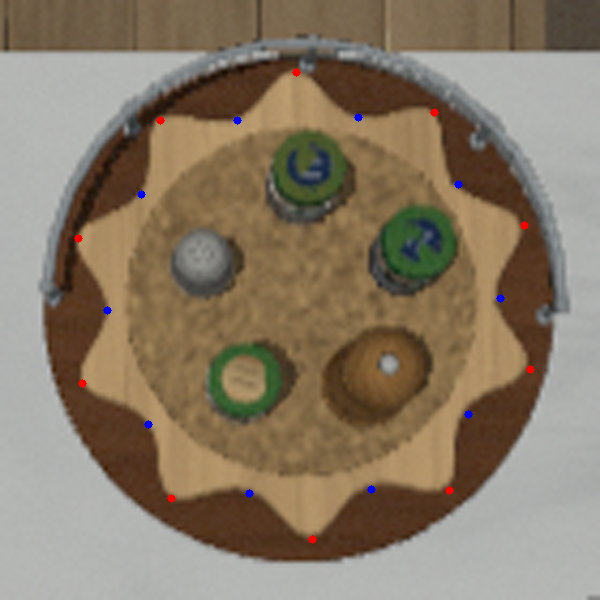

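```bash
python3 -m pendant '[[-0.0042,0,0.02,0,0,0,1],[-0.0042,0,0.02,0,0,0,1],[-0.0042,0,0.02,0,0,0,1],[-0.0042,0,0.02,0,0,0,1],[-0.0042,0,0.02,0,0,0,1],[-0.0042,0,0.02,0,0,0,1],[-0.0042,0,0.02,0,0,0,1],[-0.0021,0,0.01,0,0,0,1],[-0.0021,0,0.01,0,0,0,1],[-0.0021,0,0.01,0,0,0,1],[0,0,0,0,0,0,1]]'
python3 -m pendant '[[-0.0021,0,0.01,0,0,0,1],[-0.0021,0,0.01,0,0,0,1],[-0.0021,0,0.01,0,0,0,1],[0,0,0,0,0,0,1],[0,0,0,0,0,0,1]]'
python3 - <<'E'
from h import *
shot('side','s1.png')
E
```

```text
time_s: 2.9
tcp_pos: [0.4878, -0.2115, 0.0563]
tool_rot: [[0.548, 0.828, 0.115], [0.81, -0.56, 0.173], [0.208, -0.002, -0.978]]
contact_force: [0.0, -0.6, -0.4]
finger_gap: -0.0
finger_force: 0.0
time_s: 3.32
tcp_pos: [0.4879, -0.2115, 0.0263]
tool_rot: [[0.548, 0.828, 0.115], [0.81, -0.56, 0.173], [0.208, -0.002, -0.978]]
contact_force: [0.7, 0.1, -0.4]
finger_gap: -0.0001
finger_force: 0.0
```

View pics/s1.png

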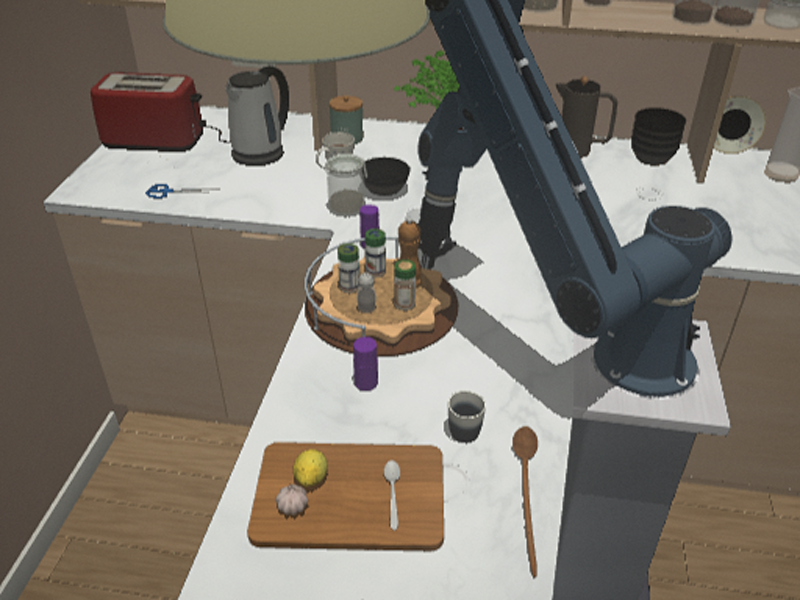

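The fingers are in the hollow on the far side of the mill, at about (430,260), with no contact force. I push along the arc, first half only.

```bash
python3 -m pendant '[[0.0001,-0.0051,0,-0.416,0,1.956,1],[0.0001,-0.0051,0,-0.416,0,1.956,1],[0.0001,-0.0051,0,-0.416,0,1.956,1],[0.0001,-0.0051,0,-0.416,0,1.956,1],[0.0001,-0.0051,0,-0.416,0,1.956,1],[0.0001,-0.0051,0,-0.416,0,1.956,1],[0.0001,-0.0051,0,-0.416,0,1.956,1],[0.0001,-0.0051,0,-0.416,0,1.956,1],[0.0001,-0.0051,0,-0.416,0,1.956,1],[0.0001,-0.0051,0,-0.416,0,1.956,1]]'
python3 - <<'E'
from h import *
d=shot('top','t2.png')
p=np.array(status.sense()['tcp_pos'])-[.571,-.0905,0];print(p,np.hypot(*p[:2]),np.degrees(np.arctan2(p[1],p[0]))%360)
cv2.imwrite('pics/c2.png',cv2.resize(d['color'][110:250,215:355,::-1],(600,600),interpolation=cv2.INTER_CUBIC))
E
```

```text
time_s: 4.2
tcp_pos: [0.4516, -0.1761, 0.0272]
tool_rot: [[0.794, 0.584, 0.169], [0.571, -0.812, 0.121], [0.208, 0.0, -0.978]]
contact_force: [0.2, -1.1, 0.5]
finger_gap: -0.0
finger_force: 0.5
[-0.12084827 -0.08379769  0.02708571] 0.1470590279869303 214.73791926382188
```

View pics/c2.png

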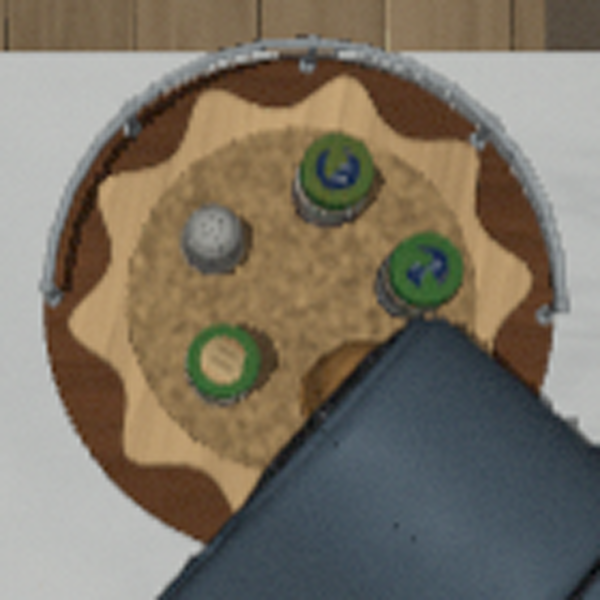

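Clockwise turn so far is about 12° (top lobe moved from (296,72) to (345,78)), and all items still stand. About 26° remains.

```bash
python3 -m pendant '[[0.0001,-0.0051,0,-0.416,0,1.956,1],[0.0001,-0.0051,0,-0.416,0,1.956,1],[0.0001,-0.0051,0,-0.416,0,1.956,1],[0.0001,-0.0051,0,-0.416,0,1.956,1],[0.0001,-0.0051,0,-0.416,0,1.956,1],[0.0001,-0.0051,0,-0.416,0,1.956,1],[0.0001,-0.0051,0,-0.416,0,1.956,1],[0.0001,-0.0051,0,-0.416,0,1.956,1],[0.0001,-0.0051,0,-0.416,0,1.956,1],[0.0001,-0.0051,0,-0.416,0,1.956,1],[0.0001,-0.0051,0,-0.416,0,1.956,1],[0.0001,-0.0051,0,-0.416,0,1.956,1]]'
python3 -m pendant '[[0,0,0,0,0,0,1],[0,0,0,0,0,0,1]]'
python3 - <<'E'
from h import *
d=shot('top','t3.png')
p=np.array(status.sense()['tcp_pos'])-[.571,-.0905,0];print(p,np.hypot(*p[:2]),np.degrees(np.arctan2(p[1],p[0]))%360)
cv2.imwrite('pics/c3.png',cv2.resize(d['color'][110:250,215:355,::-1],(600,600),interpolation=cv2.INTER_CUBIC))
E
```

```text
time_s: 5.25
tcp_pos: [0.4267, -0.1203, 0.0274]
tool_rot: [[0.958, 0.203, 0.203], [0.199, -0.979, 0.042], [0.207, -0.0, -0.978]]
contact_force: [1.4, -0.6, -0.5]
finger_gap: 0.0002
finger_force: 0.4
time_s: 5.42
tcp_pos: [0.4268, -0.1199, 0.0274]
tool_rot: [[0.957, 0.208, 0.202], [0.203, -0.978, 0.044], [0.207, -0.001, -0.978]]
contact_force: [0.1, 0.3, 0.3]
finger_gap: 0.0002
finger_force: 0.0
[-0.14384246 -0.03000231  0.027383  ] 0.1469380543672666 191.78169918659876
```

View pics/c3.png

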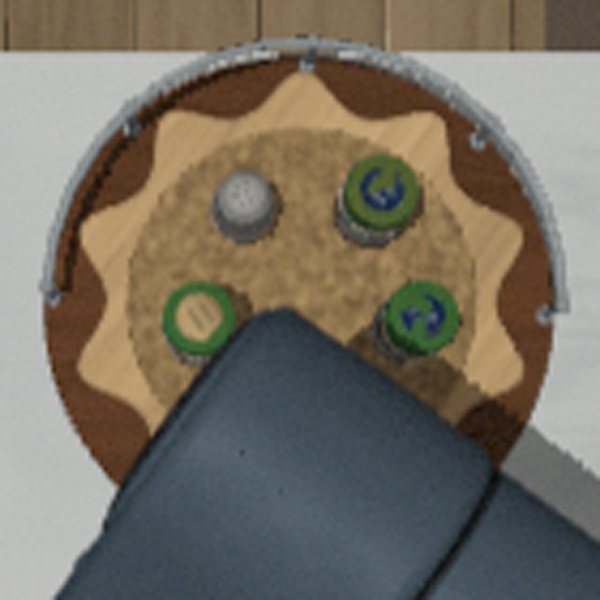

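The platter has turned about 37°. The top lobe at (304,72) now lines up with the middle rail post, and the items are upright. I back off and retreat along the tool axis.

```bash
python3 -m pendant '[[0,0.003,0,0,0,0,1],[0,0.003,0,0,0,0,1],[0,0,-0.01,0,0,0,1],[0,0,-0.02,0,0,0,1],[0,0,-0.025,0,0,0,1],[0,0,-0.03,0,0,0,1],[0,0,-0.03,0,0,0,1],[0,0,-0.03,0,0,0,1],[0,0,-0.03,0,0,0,1],[0,0,-0.02,0,0,0,1],[0,0,0,0,0,0,1]]'
python3 -m pendant '[[0,0.03,0,0,0,0,1],[0,0.04,0,0,0,0,1],[0,0.04,0,0,0,0,1],[0,0.04,0,0,0,0,1],[0,0.04,0,0,0,0,1],[0,0.04,0,0,0,0,1],[0,0.04,0,0,0,0,1],[0,0.04,0,0,0,0,1],[0,0.04,0,0,0,0,1],[0,0,0,0,0,0,1],[0,0,0,0,0,0,1]]'
python3 - <<'E'
from h import *
d=shot('top','t4.png')
for _ in range(1):
  im=d['color'][110:250,215:355,::-1]
cv2.imwrite('pics/c4.png',cv2.resize(im,(600,600),interpolation=cv2.INTER_CUBIC))
E
```

```text
time_s: 6.38
tcp_pos: [0.3901, -0.1373, 0.2219]
tool_rot: [[0.956, 0.206, 0.21], [0.203, -0.979, 0.036], [0.213, 0.008, -0.977]]
contact_force: [0.3, -0.6, 0.1]
finger_gap: -0.0001
finger_force: 0.0
time_s: 7.3
tcp_pos: [0.4606, -0.4799, 0.2159]
tool_rot: [[0.958, 0.204, 0.202], [0.2, -0.979, 0.044], [0.207, -0.001, -0.978]]
contact_force: [-0.8, 1.5, -1.1]
finger_gap: -0.0002
finger_force: 0.0
```

View pics/c4.png

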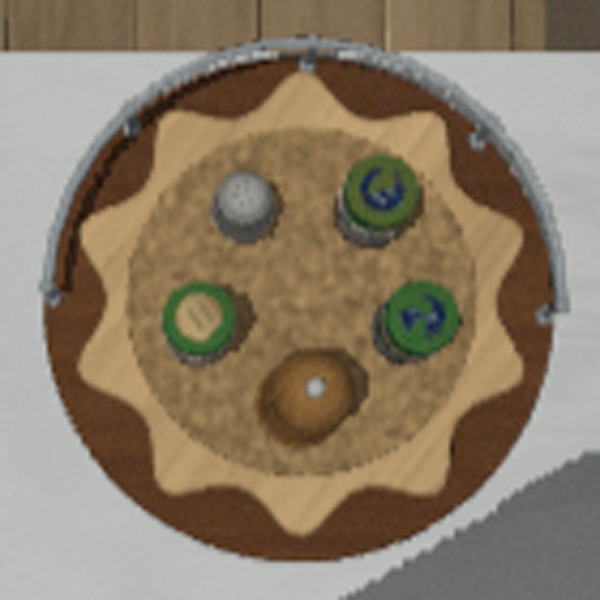

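The mill now stands at the front, with its knob at (316,388) in the crop. I check this numerically.

```bash
python3 - <<'E'
from h import *
d=dict(np.load('pics/t4.npz'));W=lambda u,v,z:world(d,215+u*140/600-.5,110+v*140/600-.5,z)
L,R=W(50,290,.074),W(560,308,.074);m=W(308,45,.074);k=W(316,388,.213);c=np.array([.571,-.0905])
e=(L-R)[:2];x=np.array([e[1],-e[0]])/np.hypot(*e);q=m[:2]-c
print('yaw by ends',np.degrees(np.arctan2(x[1],x[0])),'by mid post',np.degrees(np.arctan2(q[1],q[0])))
g=k[:2]-c;print('mill',k,np.hypot(*g),np.degrees(np.arctan2(g[1],g[0]))%360, 'err mm',1e3*np.hypot(*(k[:2]-(c-.07*x))))
E
```

```text
yaw by ends -1.978710744716572 by mid post -0.4378834569369133
mill [ 0.50420134 -0.0873703   0.213     ] 0.06687193853898597 177.3174956889339 err mm 3.2389900400251133
```

Mill error is about 3 mm against the 17 mm tolerance, the platter is at rest and the robot is clear.

```bash
python3 -c "
from bench import env; print(env.finish_job())"
```

```text
the job is handed in; nothing more can be done
None
```

The carousel is turned about 37° clockwise, so the pepper mill stands at the middle of the open front, about 3 mm from the target by my camera measurement; the job is handed in, but no verdict came back.

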